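# Vent the test-tile dryer

### The job

Set the small tile dryer venting: first push its front door fully shut so that it seats on its catch, with the lid on top still down; then lift the sprung lid until it lines up with the steel pointer at its side, tilted at the same angle, and finish while still holding it there, because the spring shuts it if it is let go. Do not move the pointer, and leave the other things on the bench where they stand.

Things in the scene. Friction and masses are not known exactly. Their poses are not given: they have to be found in the camera images.
- dryer: White steel cabinet fixed to the bench, 200 mm deep (x), 260 mm wide (y), 180 mm high, open at the front and top; a door closes the front, a lid the top. Origin: centre of its underside; x axis points to its back, its front faces -x.
- door (a joint): Hinge angle of the grey front door (rad): 0 = shut, grows as its free edge swings out to the dryer's -x; 0.45 to 0.75 at the start. A weak spring reopens it unless pushed home: a sprung ball catch inside resists at about 0.065 rad with about 6 N at the free edge (10 N at 150 mm from the hinge), then lets the door snap home and keeps it there (fully home: 0; seated: below 0.02).
- door_hinge (a point): On the door's vertical hinge axis (left, +y side) at the height of the door's top edge; in the dryer's frame at (-0.106, 0.125, 0.172). Turns with the door: -y runs along the door to its free edge, -x is the outward normal of its outer face, which lies 6 mm out from the axis. The door is 12 mm thick, 250 mm wide, 150 mm high.
- door_edge (a point): Top corner of the door's free edge, on its outer face, 250 mm from the hinge axis, 172 mm above the bench.
- door_pull (a point): Middle of the door's vertical bar pull, 80 mm long, 11 mm thick, 35 mm out of the outer face, 215 mm from the hinge, 80 mm below the door's top edge.
- vent_axis (a point): Middle of the lid's hinge line, at the dryer's top rear edge; in the dryer's frame at (0.100, 0, 0.180). The hinge line runs along the dryer's y. A spring always drives the lid shut: lifting at the bar takes about 5 N at first and about 9 N at 0.75 rad.
- vent_lid: Bare metal lid, 200 x 260 mm, 10 mm thick, covering the whole top of the dryer, 0.35 kg. Origin on the hinge line at the lid's underside; its x axis points from the front edge to the hinge, its z axis out of its top face. Opening angle 0 = flat and shut, growing as the front edge rises (rotation about +y), stop at 1.3 rad.
- vent_lid_bar (a point): Middle of the round steel lifting bar on the lid: 11 mm thick, 110 mm long along the lid's y, its centre 35 mm off the lid's top face, 150 mm from the hinge line towards the front; posts 47 mm either side of the middle. In the lid's frame at (-0.150, 0, 0.045).
- vent_pointer (a joint): Angle of the pointer (rad), counted like the lid's angle: the lid is at the mark when its angle equals this one. Set anywhere from 0.45 to 0.75 at the start; it stays put unless it is bumped.
- pointer_tip (a point): Tip of the pointer, a flat steel arm 8 mm wide that turns about the lid's hinge line, 16 mm outside the dryer's left (+y) side, just outside a toothed steel arc; the tip is 190 mm from the hinge line. Its x axis points from the tip to the hinge, parallel to the lid's x axis when the lid is at the mark.
- glaze_jar: Closed round jar, 72 mm across, 100 mm high, standing left of the dryer; leave it. Origin: centre of the underside.
- tile_stack: Stack of square white test tiles, 90 x 90 x 54 mm, one piece, right of the dryer; leave it. Origin: centre of the underside.
- brush_pot: Ceramic pot with brushes, 76 mm across, pot 90 mm high (brushes to 160), to the right in front of the dryer; leave it. Origin: centre of the underside.
- bowl: White bowl, 140 mm across, 60 mm high; leave it. Origin: centre of the underside.
- bottle: Clear bottle, 66 mm across, 170 mm high; leave it. Origin: centre of the underside.
- beaker: Plaster-coloured cup, 84 mm across, 85 mm high; leave it. Origin: centre of the underside.
- brush: Flat brush lying on the bench to the left; leave it. Origin: under its middle.

How it is judged:
By the outcome, as a careful person would: the job done as asked, in the order asked, and still so for the second after the job is handed in, while the arm keeps its last pose, push and grip.
It also fails if it takes over 58 s, if anything falls off the work surface, if the arm or the gripper's body presses on something with over 40 N, if the wrist force passes 120 N, or if a joint passes its speed limit or range.

### The arm

A 6-joint arm with a two-finger parallel gripper is mounted at the origin on the work surface. World frame = base frame: x ahead of the robot, y to its left, z up, the work surface at z = 0. Lengths are in m, angles in degrees, forces in N, time in s.
With the tool pointing down it reaches from about 0.325 to 0.9 m from the base axis. Payload 6.1 kg.
Tool frame: the origin (TCP) lies at the very end of the fingers, on their centre line; the grasp point (between the pads) lies 19 mm behind it; z points along the fingers, y is the line along which they close (so a half turn about z gives the same grasp; the last joint's range is limited). The gripper opens to 87 mm and grips with 3 to 60 N. Pads are 19 mm wide; open, the fingers measure 117 mm over their backs; the gripper's body (75 mm by 190 mm) begins 51 mm behind the grasp point.
Start: joints at [61.816, 12.628, 87.462, -0, 79.91, -7.225], TCP at [0.224, 0.584, 0.223] pointing down, gripper open.
Joint ranges: [-170.65, 170.65], [-52.31, 119.04], [5.05, 147.46], [-71.25, 251.25], [11.57, 151.72], [-153.62, 153.62]. Speed limits (degrees/s): [147.25, 147.25, 172.46, 180, 180, 180].

### API

Orientations are given as a 3x3 rotation matrix whose columns are the frame's x, y, z axes.
In Python, from plant import manip, viewer gives the robot as it stands. The module is installed in compiled form; this text tells all that it offers.
- The arm moves only by the tool play_rows, never from a script. Its argument "rows" is a list of rows, each an object of numbers: "x", "y", "z": the shift along the world's x, y, z in cm; "rx", "ry", "rz": the turn, a rotation vector about the world's x, y, z in degrees; "fingers": the finger opening in cm, from 0 to 8.7. In form: [{"x": .., "y": .., "z": .., "rx": .., "ry": .., "rz": .., "fingers": ..}, ...]. A call has 1 to 20 rows; each row shifts and turns the commanded pose from where the row before left it; what a row does not reach is not made up. A row lasts 1/12 s, in which the tool goes at most 41.7 mm and 7.16 degrees, less where a joint would pass 70% of its speed; a pose out of reach is approached as far as the arm can. A call is refused whole if a number of a shift passes 4.17 or a number of a turn 7.16, either way. A call with a gripper value outside its range is refused whole. The fingers move at their own pace and stop on an object; "grip_force" is the grip in N (left out, the last holds). Time passes only in rows, so rows that do not move let the fingers close. It gives the time, the measured TCP pose, the force, the opening and the grip force at its end, in the units of the state.
- manip.sense(): the state, without advancing time (a new reading comes with each control period).
- viewer.get_image(name): name is "scene" or "side" or "wrist"; returns the picture (384x512x3 uint8, red, green, blue); there is no depth.
- viewer.camera_model(name): a dict with "K" (3x3 intrinsics, pixels), "pose" (4x4, takes a point from camera to world coordinates). Camera axes: x right, y down, z forward; pixel columns grow to the right and rows downward; lengths in m; the calibration is good to about 2 mm. A picture is of the moment at which its call begins: read the wrist's pose just before it. camera_model takes no time and is no camera call; for the wrist camera it gives the pose at the moment of the call.
- manip.hand_in(): hands the job in; it is judged then, once.
The state is a dict: "clock": time; "qpos": joint angles; "qd": joint speeds; "joint_torque": joint torques, N m; "eef_pos": TCP position; "tcp_rot": TCP orientation; "wrist_force": force on the tool from outside, world axes, zero at the start; "ft_torque": the same for the moment, N m; "grip_width": finger opening in m; "grasp_force": force on a finger pad.
Only numpy, scipy, OpenCV 4.12 (cv2) and the standard library are available. Lean on these libraries where they do the work, as an engineer would, in place of code of your own. Each camera call takes 0.05 s, during which the arm holds its last target. There are 200 camera calls.

## Working session

There is one attempt and no reset: what is moved stays moved. The work goes in short steps, Python scripts to look and compute and a tool call to move; the robot and the scene stay as the last step left them, time stands still between calls to the robot, and variables do not carry over. Pictures are saved under pics/ and viewed, at most 10 in all, crops included, and the job is handed in when it is done.

Besides the shell and the picture viewer there is one more tool, called after "Request:" as name(argument=value, ...) on one line, values as JSON. play_rows: Moves the arm, as the interface text tells. Its arguments: {"type":"object","properties":{"rows":{"type":"array","items":{"type":"object","properties":{"x":{"type":"number"},"y":{"type":"number"},"z":{"type":"number"},"rx":{"type":"number"},"ry":{"type":"number"},"rz":{"type":"number"},"fingers":{"type":"number"}}}},"grip_force":{"type":"number"}},"required":["rows"]}

```bash
mkdir -p pics; python3 - <<'E'
from plant import manip, viewer
import cv2,numpy as np
np.set_printoptions(precision=4,suppress=True)
for n in("scene","side"):
    im=viewer.get_image(n);cv2.imwrite(f"pics/{n}0.png",cv2.cvtColor(im,cv2.COLOR_RGB2BGR))
    c=viewer.camera_model(n);print(n,c["K"],c["pose"])
s=manip.sense();print(s["clock"],s["eef_pos"],s["tcp_rot"])
E
```

```text
scene [[399.7517   0.     248.3605]
 [  0.     399.7517 192.0675]
 [  0.       0.       1.    ]] [[-0.4248  0.6431 -0.6372  1.4447]
 [ 0.9053  0.3054 -0.2953  0.3994]
 [ 0.0047 -0.7023 -0.7119  1.1629]
 [ 0.      0.      0.      1.    ]]
side [[361.7916   0.     258.1353]
 [  0.     361.7916 193.4797]
 [  0.       0.       1.    ]] [[-0.9905 -0.0983  0.0957  0.437 ]
 [-0.137   0.7445 -0.6534  0.7207]
 [-0.007  -0.6604 -0.7509  1.005 ]
 [ 0.      0.      0.      1.    ]]
0.1 [0.2233 0.5831 0.2215] [[-0.9338  0.3577 -0.0008]
 [ 0.3577  0.9338 -0.0015]
 [ 0.0002 -0.0017 -1.    ]]
```

View pics/scene0.png

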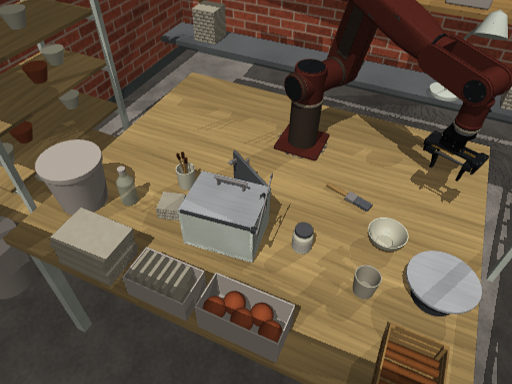

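View pics/side0.png

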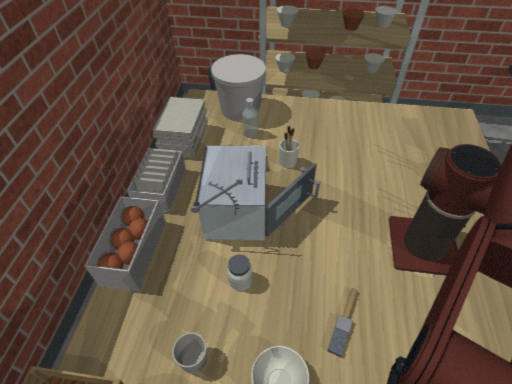

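The scene view shows the dryer at about (228,215) with its door ajar. In the side view the lid top spans (205,147)–(267,210), the door's free edge is near (315,170) and the pointer runs from (197,209) to (240,180). I'll enlarge both crops.

```bash
python3 - <<'E'
import cv2
a=cv2.imread("pics/side0.png")[125:255,185:335];b=cv2.imread("pics/scene0.png")[140:270,160:310]
cv2.imwrite("pics/a.png",cv2.resize(a,(750,600),interpolation=cv2.INTER_CUBIC)[:,:])
cv2.imwrite("pics/b.png",cv2.resize(b,(750,600),interpolation=cv2.INTER_CUBIC))
E
```

```text
(no output)
```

View pics/a.png

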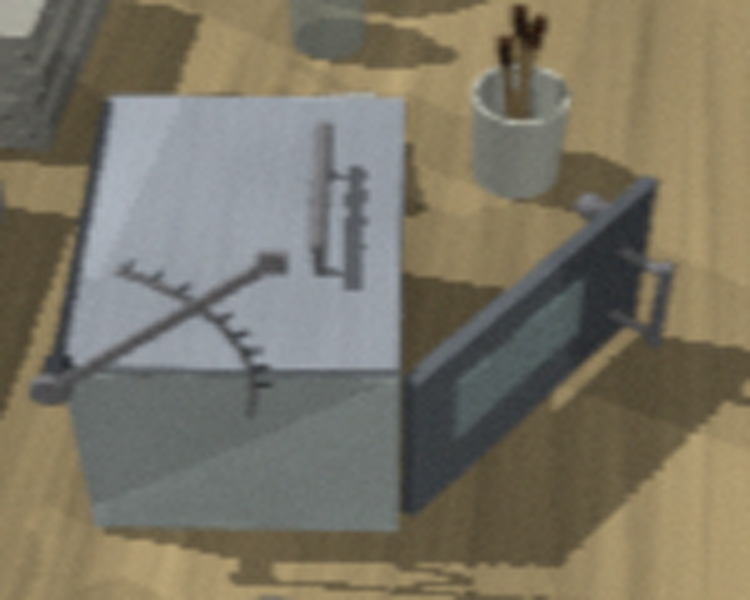

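View pics/b.png

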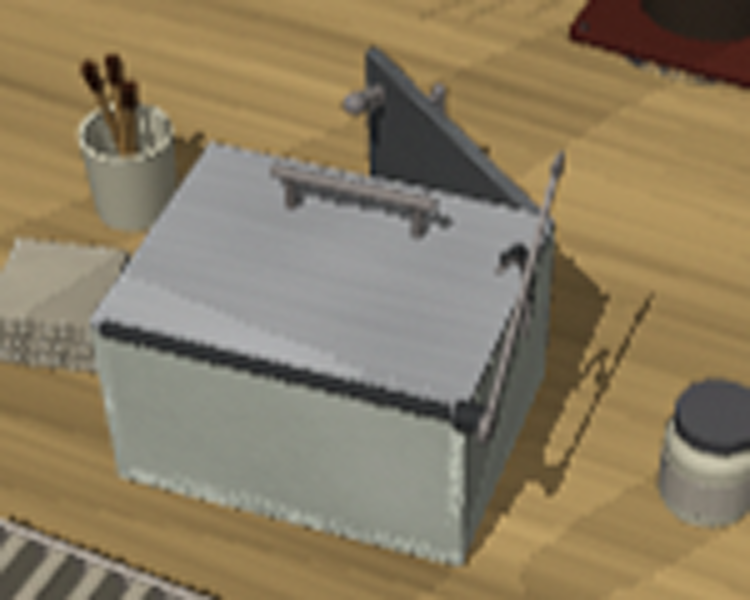

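In the side crop I see lid corners (403,98), (400,373), (68,370) and (108,97), the pointer tip at (275,262) and the door corner at (655,180). In the scene crop the lid corners are (208,143), (553,235), (462,405) and (97,320), the tip is at (558,158) and the door corner at (372,48).

```bash
cat > h.py <<'E'
from plant import manip, viewer
import numpy as np
np.set_printoptions(precision=4,suppress=True)
def ray(n,u,v):
    c=viewer.camera_model(n);d=c["pose"][:3,:3]@np.linalg.inv(c["K"])@[u,v,1];return c["pose"][:3,3],d/np.linalg.norm(d)
def onz(n,p,z):
    o,d=ray(n,*p);return o+d*(z-o[2])/d[2]
def tri(L):
    A=0;b=0
    for n,p in L:
        o,d=ray(n,*p);P=np.eye(3)-np.outer(d,d);A=A+P;b=b+P@o
    return np.linalg.solve(A,b)
def cs(p):return ((p[0]+.5)/5-.5+185,(p[1]+.5)/4.615-.5+125)
def cc(p):return ((p[0]+.5)/5-.5+160,(p[1]+.5)/4.615-.5+140)
E
python3 - <<'E'
from h import *
S=[(403,98),(400,373),(68,370),(108,97)];C=[(208,143),(553,235),(462,405),(97,320)]
a=np.array([onz("side",cs(p),.19) for p in S]);b=np.array([onz("scene",cc(p),.19) for p in C]);print(a,b)
m=np.array([[-.1,-.13],[-.1,.13],[.1,.13],[.1,-.13]])
for q in(a,b,(a+b)/2):
    w=q[:,:2]-q[:,:2].mean(0);H=m.T@w;U,s,V=np.linalg.svd(H);R=(U@V).T
    print(q[:,:2].mean(0),np.degrees(np.arctan2(R[1,0],R[0,0])),(q[:,:2]-q[:,:2].mean(0))@R-m)
c=q[:,:2].mean(0)
def loc(p): return np.r_[(p[:2]-c)@R,p[2]]
for nm,s,k in(("tip",(275,262),(558,158)),("door",(655,180),(372,48)),("pbase",(45,385),(478,432)),("barL",(323,128),(278,170)),("barR",(320,268),(437,210))):
    p=tri([("side",cs(s)),("scene",cc(k))]);l=loc(p);print(nm,p,l)
    if nm=="tip":print("ang",np.arctan2(l[2]-.18,.1-l[0]),np.hypot(l[2]-.18,.1-l[0]))
    if nm=="door":
        v=l[:2]-[-.106,.125];print("door",np.arctan2(-v[0],-v[1])-np.arctan2(.006,.25),np.hypot(*v))
# pointer line ray onto plane y=.148 in dryer frame
n=R[:,1]
for view,pts in(("side",[cs(x) for x in((60,382),(160,325),(265,265))]),("scene",[cc(x) for x in((480,430),(520,295),(556,165))])):
    for p in pts:
        o,d=ray(view,*p);t=(.148-(o[:2]-c)@n)/(d[:2]@n);l=loc(o+t*d);print(view,l,np.arctan2(l[2]-.18,.1-l[0]))
E
```

```text
[[ 0.5466 -0.2047  0.19  ]
 [ 0.5159  0.0551  0.19  ]
 [ 0.7086  0.0781  0.19  ]
 [ 0.7456 -0.1799  0.19  ]] [[ 0.5484 -0.2041  0.19  ]
 [ 0.535   0.0604  0.19  ]
 [ 0.7101  0.0724  0.19  ]
 [ 0.7418 -0.1766  0.19  ]]
[ 0.6292 -0.0629] 7.2735668777469105 [[ 0.0001 -0.0002]
 [ 0.0025  0.0013]
 [-0.0034 -0.0002]
 [ 0.0007 -0.0009]]
[ 0.6338 -0.062 ] 5.404776585843765 [[ 0.0015 -0.0034]
 [ 0.0131  0.0011]
 [-0.0114 -0.0034]
 [-0.0033  0.0057]]
[ 0.6315 -0.0624] 6.353705586917835 [[ 0.0008 -0.0018]
 [ 0.0079  0.0011]
 [-0.0074 -0.0018]
 [-0.0013  0.0025]]
tip [0.5795 0.078  0.31  ] [-0.0361  0.1453  0.31  ]
ang 0.7624032732437033 0.18824995477430215
door [ 0.373  -0.16    0.1711] [-0.2677 -0.0684  0.1711]
door 0.6724166865542963 0.2520522652342227
pbase [0.7214 0.088  0.1832] [0.106  0.1395 0.1832]
barL [ 0.5882 -0.1231  0.2281] [-0.0498 -0.0556  0.2281]
barR [ 0.5711 -0.009   0.2153] [-0.0541  0.0598  0.2153]
side [0.0934 0.148  0.1987] 1.22899621263418
side [0.0305 0.148  0.2542] 0.8179237018873229
side [-0.0302  0.148   0.3079] 0.776477502551703
scene [0.1275 0.148  0.2127] 2.2710083941977377
scene [0.0513 0.148  0.2655] 1.0536098788137556
scene [-0.0172  0.148   0.3232] 0.8847029681690539
```

Request:
play_rows(rows=[{"x":1.26,"y":-3.45,"rz":2,"fingers":0},{"x":1.26,"y":-3.45,"rz":2,"fingers":0},{"x":1.26,"y":-3.45,"rz":2,"fingers":0},{"x":1.26,"y":-3.45,"rz":2,"fingers":0},{"x":1.26,"y":-3.45,"rz":2,"fingers":0},{"x":1.26,"y":-3.45,"rz":2,"fingers":0},{"x":1.26,"y":-3.45,"rz":2,"fingers":0},{"x":1.26,"y":-3.45,"rz":2,"fingers":0},{"x":1.26,"y":-3.45,"rz":2,"fingers":0},{"x":1.26,"y":-3.45,"rz":2,"fingers":0},{"x":1.26,"y":-3.45,"rz":2,"fingers":0},{"x":1.26,"y":-3.45,"rz":2,"fingers":0},{"x":1.26,"y":-3.45,"rz":2,"fingers":0},{"x":1.26,"y":-3.45,"rz":2,"fingers":0},{"x":-0.87,"y":-3.75,"fingers":0},{"x":-0.87,"y":-3.75,"fingers":0},{"x":-0.87,"y":-3.75,"fingers":0},{"x":-0.87,"y":-3.75,"fingers":0},{"x":-0.87,"y":-3.75,"fingers":0},{"x":-0.87,"y":-3.75,"fingers":0}])

```text
schema error: expected keys x, y, z, rx, ry, rz, fingers
```

```bash
python3 - <<'E'
from h import *
print("pot top", onz("side",cs((521,100)),.09), onz("scene",cc((127,128)),.09), "brush", onz("side",cs((520,10)),.16),onz("side",cs((540,30)),.15))
import cv2
s=manip.sense();print(s["clock"],s["eef_pos"],s["tcp_rot"],s["grip_width"],s["qpos"])
E
```

```text
pot top [ 0.4708 -0.3274  0.09  ] [ 0.4673 -0.3344  0.09  ] brush [ 0.4778 -0.3556  0.16  ] [ 0.4615 -0.3448  0.15  ]
0.1 [0.2233 0.5831 0.2215] [[-0.9338  0.3577 -0.0008]
 [ 0.3577  0.9338 -0.0015]
 [ 0.0002 -0.0017 -1.    ]] 0.08721651584353096 [61.8136 12.6703 87.5198 -0.0008 79.9101 -7.2266]
```

Request:
play_rows(rows=[{"x":1.26,"y":-3.45,"z":0,"rx":0,"ry":0,"rz":2,"fingers":0},{"x":1.26,"y":-3.45,"z":0,"rx":0,"ry":0,"rz":2,"fingers":0},{"x":1.26,"y":-3.45,"z":0,"rx":0,"ry":0,"rz":2,"fingers":0},{"x":1.26,"y":-3.45,"z":0,"rx":0,"ry":0,"rz":2,"fingers":0},{"x":1.26,"y":-3.45,"z":0,"rx":0,"ry":0,"rz":2,"fingers":0},{"x":1.26,"y":-3.45,"z":0,"rx":0,"ry":0,"rz":2,"fingers":0},{"x":1.26,"y":-3.45,"z":0,"rx":0,"ry":0,"rz":2,"fingers":0},{"x":1.26,"y":-3.45,"z":0,"rx":0,"ry":0,"rz":2,"fingers":0},{"x":1.26,"y":-3.45,"z":0,"rx":0,"ry":0,"rz":2,"fingers":0},{"x":1.26,"y":-3.45,"z":0,"rx":0,"ry":0,"rz":2,"fingers":0},{"x":1.26,"y":-3.45,"z":0,"rx":0,"ry":0,"rz":2,"fingers":0},{"x":1.26,"y":-3.45,"z":0,"rx":0,"ry":0,"rz":2,"fingers":0},{"x":1.26,"y":-3.45,"z":0,"rx":0,"ry":0,"rz":2,"fingers":0},{"x":1.26,"y":-3.45,"z":0,"rx":0,"ry":0,"rz":2,"fingers":0},{"x":-0.87,"y":-3.75,"z":0,"rx":0,"ry":0,"rz":0,"fingers":0},{"x":-0.87,"y":-3.75,"z":0,"rx":0,"ry":0,"rz":0,"fingers":0},{"x":-0.87,"y":-3.75,"z":0,"rx":0,"ry":0,"rz":0,"fingers":0},{"x":-0.87,"y":-3.75,"z":0,"rx":0,"ry":0,"rz":0,"fingers":0},{"x":-0.87,"y":-3.75,"z":0,"rx":0,"ry":0,"rz":0,"fingers":0},{"x":-0.87,"y":-3.75,"z":0,"rx":0,"ry":0,"rz":0,"fingers":0}])

```text
clock: 1.77
eef_pos: [0.3468, -0.1258, 0.2225]
tcp_rot: [[-0.992, -0.123, 0.0], [-0.123, 0.992, -0.0], [-0.0, -0.0, -1.0]]
wrist_force: [1.6, -0.4, -0.7]
grip_width: 0.0006
grasp_force: 0.0
```

Request:
play_rows(rows=[{"x":0,"y":0,"z":-2.5,"rx":0,"ry":0,"rz":0,"fingers":0},{"x":0,"y":0,"z":-2.5,"rx":0,"ry":0,"rz":0,"fingers":0},{"x":0,"y":0,"z":-2.5,"rx":0,"ry":0,"rz":0,"fingers":0},{"x":1.17,"y":-0.51,"z":0,"rx":0,"ry":0,"rz":0,"fingers":0},{"x":1.17,"y":-0.51,"z":0,"rx":0,"ry":0,"rz":0,"fingers":0},{"x":1.17,"y":-0.51,"z":0,"rx":0,"ry":0,"rz":0,"fingers":0},{"x":1.17,"y":-0.51,"z":0,"rx":0,"ry":0,"rz":0,"fingers":0},{"x":1.17,"y":-0.51,"z":0,"rx":0,"ry":0,"rz":0,"fingers":0},{"x":1.17,"y":-0.51,"z":0,"rx":0,"ry":0,"rz":0,"fingers":0},{"x":1.17,"y":-0.51,"z":0,"rx":0,"ry":0,"rz":0,"fingers":0},{"x":1.17,"y":-0.51,"z":0,"rx":0,"ry":0,"rz":0,"fingers":0},{"x":1.17,"y":-0.51,"z":0,"rx":0,"ry":0,"rz":0,"fingers":0},{"x":0.83,"y":-0.13,"z":0,"rx":0,"ry":0,"rz":0,"fingers":0},{"x":0.83,"y":-0.13,"z":0,"rx":0,"ry":0,"rz":0,"fingers":0},{"x":0.83,"y":-0.13,"z":0,"rx":0,"ry":0,"rz":0,"fingers":0},{"x":0.83,"y":-0.13,"z":0,"rx":0,"ry":0,"rz":0,"fingers":0},{"x":0.83,"y":-0.13,"z":0,"rx":0,"ry":0,"rz":0,"fingers":0}])

```text
clock: 3.18
eef_pos: [0.4951, -0.1766, 0.1474]
tcp_rot: [[-0.992, -0.123, -0.0], [-0.123, 0.992, 0.0], [0.0, 0.0, -1.0]]
wrist_force: [-0.8, 0.4, -1.2]
grip_width: 0.0006
grasp_force: 0.3
```

```bash
python3 - <<'E'
from h import *
import cv2
ims=[]
for n,(v,u) in(("side",(120,185)),("scene",(140,160))):
    im=cv2.cvtColor(viewer.get_image(n),cv2.COLOR_RGB2BGR);ims.append(cv2.resize(im[v:v+130,u:u+150],(400,347),interpolation=cv2.INTER_CUBIC))
cv2.imwrite("pics/c.png",np.hstack(ims))
E
```

```text
(no output)
```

View pics/c.png

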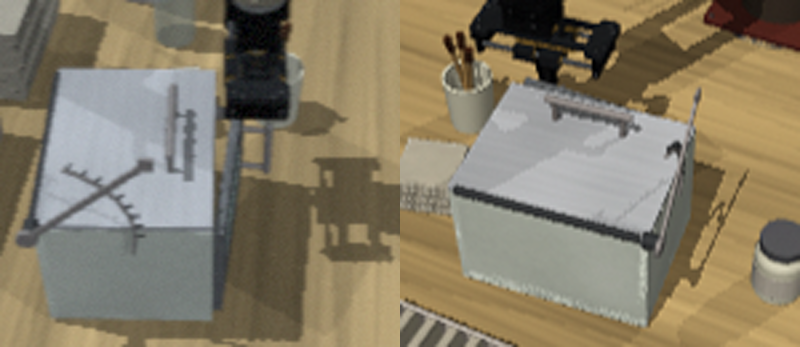

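The picture shows the fingers (left view, about (250,115)) against the door, which is now nearly shut. The lid is still down. I'll push it home.

Request:
play_rows(rows=[{"x":0.4,"y":0.05,"z":0,"rx":0,"ry":0,"rz":0,"fingers":0},{"x":0.4,"y":0.05,"z":0,"rx":0,"ry":0,"rz":0,"fingers":0},{"x":0.4,"y":0.05,"z":0,"rx":0,"ry":0,"rz":0,"fingers":0},{"x":0.4,"y":0.05,"z":0,"rx":0,"ry":0,"rz":0,"fingers":0}])

```text
clock: 3.62
eef_pos: [0.5102, -0.1751, 0.1475]
tcp_rot: [[-0.992, -0.122, -0.001], [-0.122, 0.992, -0.001], [0.001, -0.001, -1.0]]
wrist_force: [-1.3, -1.2, 0.3]
grip_width: 0.0006
grasp_force: 1.0
```

Request:
play_rows(rows=[{"x":0.3,"y":0.04,"z":0,"rx":0,"ry":0,"rz":0,"fingers":0},{"x":0.3,"y":0.04,"z":0,"rx":0,"ry":0,"rz":0,"fingers":0}])

```text
clock: 3.78
eef_pos: [0.5172, -0.1737, 0.1477]
tcp_rot: [[-0.992, -0.122, 0.001], [-0.122, 0.992, 0.0], [-0.001, 0.0, -1.0]]
wrist_force: [-0.9, -0.1, -0.1]
grip_width: 0.0005
grasp_force: 0.0
```

Request:
play_rows(rows=[{"x":0.3,"y":0.04,"z":0,"rx":0,"ry":0,"rz":0,"fingers":0}])

```text
clock: 3.87
eef_pos: [0.52, -0.1733, 0.1476]
tcp_rot: [[-0.992, -0.123, 0.0], [-0.123, 0.992, 0.0], [-0.0, 0.0, -1.0]]
wrist_force: [-9.0, -0.4, 2.2]
grip_width: 0.0005
grasp_force: 5.6
```

Request:
play_rows(rows=[{"x":0.2,"y":0.03,"z":0,"rx":0,"ry":0,"rz":0,"fingers":0}])

```text
clock: 3.95
eef_pos: [0.52, -0.1733, 0.1476]
tcp_rot: [[-0.992, -0.123, -0.005], [-0.123, 0.992, -0.0], [0.005, 0.0, -1.0]]
wrist_force: [-15.6, -2.2, 10.3]
grip_width: 0.0004
grasp_force: 8.0
```

Request:
play_rows(rows=[{"x":-2,"y":-0.25,"z":0,"rx":0,"ry":0,"rz":0,"fingers":0},{"x":-2,"y":-0.25,"z":0,"rx":0,"ry":0,"rz":0,"fingers":0},{"x":0,"y":0,"z":3.8,"rx":0,"ry":0,"rz":0,"fingers":0},{"x":0,"y":0,"z":3.8,"rx":0,"ry":0,"rz":0,"fingers":0},{"x":-2,"y":0,"z":3.6,"rx":0,"ry":0,"rz":0,"fingers":5},{"x":-2,"y":0,"z":3.6,"rx":0,"ry":0,"rz":0,"fingers":5},{"x":0,"y":0,"z":0,"rx":0,"ry":0,"rz":0,"fingers":5}])

```text
clock: 4.53
eef_pos: [0.4428, -0.1798, 0.3045]
tcp_rot: [[-0.992, -0.122, 0.011], [-0.122, 0.992, -0.007], [-0.01, -0.008, -1.0]]
wrist_force: [1.2, -1.1, 1.0]
grip_width: 0.0131
grasp_force: 0.0
```

```bash
python3 - <<'E'
from h import *
import cv2
ims=[]
im=cv2.cvtColor(viewer.get_image("side"),cv2.COLOR_RGB2BGR);cv2.imwrite("pics/s1.png",im)
a=cv2.resize(im[135:235,190:290],(500,500),interpolation=cv2.INTER_CUBIC)
w=cv2.cvtColor(viewer.get_image("wrist"),cv2.COLOR_RGB2BGR);cv2.imwrite("pics/w1.png",w)
w=cv2.resize(w,(300,225));w=cv2.copyMakeBorder(w,0,275,0,0,cv2.BORDER_CONSTANT)
cv2.imwrite("pics/d.png",np.hstack([a,w]))
E
```

```text
(no output)
```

View pics/d.png

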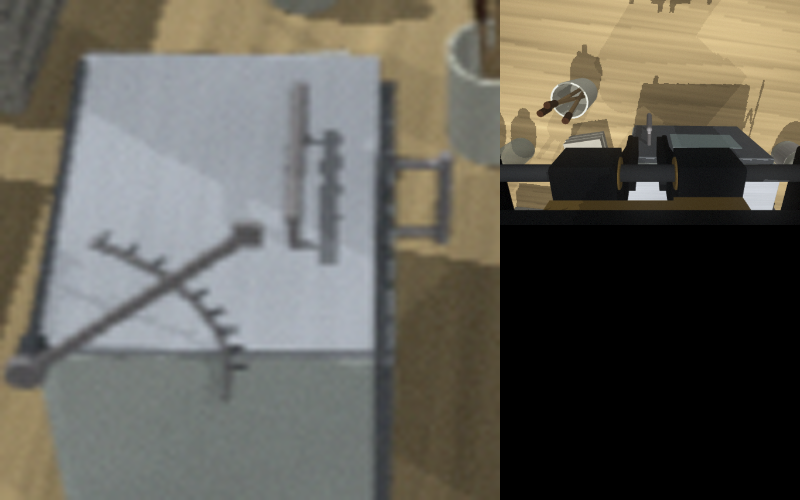

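The door is now parallel to the dryer front at x≈385 in the left crop, so it has shut, and the lid is still flat. The pointer runs from (25,370) to (247,235). Next I'll move over the bar and refine the pointer angle.

Request:
play_rows(rows=[{"x":1.05,"y":0.86,"z":0,"rx":0,"ry":0,"rz":-6.9,"fingers":5},{"x":1.05,"y":0.86,"z":0,"rx":0,"ry":0,"rz":-6.9,"fingers":5},{"x":1.05,"y":0.86,"z":0,"rx":0,"ry":0,"rz":-6.9,"fingers":5},{"x":1.05,"y":0.86,"z":0,"rx":0,"ry":0,"rz":-6.9,"fingers":5},{"x":1.05,"y":0.86,"z":0,"rx":0,"ry":0,"rz":-6.9,"fingers":5},{"x":1.05,"y":0.86,"z":0,"rx":0,"ry":0,"rz":-6.9,"fingers":5},{"x":1.05,"y":0.86,"z":0,"rx":0,"ry":0,"rz":-6.9,"fingers":5},{"x":1.05,"y":0.86,"z":0,"rx":0,"ry":0,"rz":-6.9,"fingers":5},{"x":1.05,"y":0.86,"z":0,"rx":0,"ry":0,"rz":-6.9,"fingers":5},{"x":1.05,"y":0.86,"z":0,"rx":0,"ry":0,"rz":-6.9,"fingers":5},{"x":1.05,"y":0.86,"z":0,"rx":0,"ry":0,"rz":-6.9,"fingers":5},{"x":1.05,"y":0.86,"z":0,"rx":0,"ry":0,"rz":-6.9,"fingers":5},{"x":1.05,"y":0.86,"z":0,"rx":0,"ry":0,"rz":-6.9,"fingers":5},{"x":0,"y":0,"z":0,"rx":0,"ry":0,"rz":0,"fingers":5}])

```text
clock: 5.8
eef_pos: [0.5788, -0.0645, 0.2928]
tcp_rot: [[-0.125, 0.992, -0.003], [0.992, 0.125, 0.002], [0.002, -0.003, -1.0]]
wrist_force: [0.8, -0.7, 0.1]
grip_width: 0.0499
grasp_force: 0.0
```

```bash
cat >> h.py <<'E'
c=np.array([.6292,-.0629]);t=np.radians(7.27);R=np.array([[np.cos(t),-np.sin(t)],[np.sin(t),np.cos(t)]])
def loc(p): return np.r_[(p[:2]-c)@R,p[2]]
def wld(l): return np.r_[c+R@np.array(l[:2]),l[2]]
def proj(n,p):
    m=viewer.camera_model(n);q=np.linalg.inv(m["pose"])@np.r_[p,1];q=m["K"]@q[:3];return q[:2]/q[2]
E
python3 - <<'E'
from h import *
import cv2
f=lambda p:((p[0]+.5)/5-.5+190,(p[1]+.5)/5-.5+135)
g=lambda q:((q[0]+.5-190)*5-.5,(q[1]+.5-135)*5-.5)
for y in(.146,.150):
  print("hinge at",g(proj("side",wld((.1,y,.18)))))
  for a in(.6,.65,.7,.75):
    print(a,"tip",g(proj("side",wld((.1-.19*np.cos(a),y,.18+.19*np.sin(a))))),cc_ if 0 else "")
print("bar",wld((-.05,0,.225)))
h=lambda q:((q[0]+.5-160)*5-.5,(q[1]+.5-140)*4.615-.5)
print("scene hinge",h(proj("scene",wld((.1,.146,.18)))))
for a in(.6,.65,.7,.75):print(a,h(proj("scene",wld((.1-.19*np.cos(a),.146,.18+.19*np.sin(a))))))
for p in[(-.1,-.13,.19),(-.1,.13,.19),(.1,.13,.19),(.1,-.13,.19)]:print(g(proj("side",wld(p))),h(proj("scene",wld(p))))
E
```

```text
hinge at (np.float64(36.1362876276672), np.float64(383.22495196589296))
0.6 tip (np.float64(300.4696862000422), np.float64(259.90024919100944)) 
0.65 tip (np.float64(289.71759715500355), np.float64(250.1413625207169)) 
0.7 tip (np.float64(278.1444516906972), np.float64(240.63368634920903)) 
0.75 tip (np.float64(265.77352395762955), np.float64(231.4122975535906)) 
hinge at (np.float64(35.294289766780594), np.float64(388.61253145413764))
0.6 tip (np.float64(300.27609427505394), np.float64(265.41017920820786)) 
0.65 tip (np.float64(289.4933953792122), np.float64(255.6572294647135)) 
0.7 tip (np.float64(277.88707084763456), np.float64(246.15498327661894)) 
0.75 tip (np.float64(265.480442125086), np.float64(236.93852253532225)) 
bar [ 0.5796 -0.0692  0.225 ]
scene hinge (np.float64(493.97306425557485), np.float64(424.92664611420867))
0.6 (np.float64(568.387169813712), np.float64(160.68765559492397))
0.65 (np.float64(566.6731346813442), np.float64(157.71832398242276))
0.7 (np.float64(564.7538920709924), np.float64(155.36830954437139))
0.75 (np.float64(562.629601665492), np.float64(153.65699017764933))
(np.float64(378.19108419351903), np.float64(56.42760580281799)) (np.float64(208.78786734082564), np.float64(141.34669021894015))
(np.float64(379.27299756502333), np.float64(352.38067686002717)) (np.float64(555.7665784634743), np.float64(213.90050382895006))
(np.float64(37.18985630231683), np.float64(351.12808430230626)) (np.float64(469.92826186784225), np.float64(409.92483562044185))
(np.float64(83.87681459697387), np.float64(55.938982893291296)) (np.float64(91.08904459508435), np.float64(321.68907275897635))
```

Request:
play_rows(rows=[{"x":0.05,"y":-0.4,"z":-2.8,"rx":0,"ry":0,"rz":0,"fingers":5},{"x":0,"y":0,"z":-2.8,"rx":0,"ry":0,"rz":0,"fingers":5},{"x":0,"y":0,"z":-2.0,"rx":0,"ry":0,"rz":0,"fingers":5},{"x":0,"y":0,"z":-1.0,"rx":0,"ry":0,"rz":0,"fingers":5},{"x":0,"y":0,"z":0,"rx":0,"ry":0,"rz":0,"fingers":5}])

```text
clock: 6.22
eef_pos: [0.5761, -0.07, 0.2052]
tcp_rot: [[-0.13, 0.991, -0.007], [0.992, 0.13, 0.002], [0.003, -0.007, -1.0]]
wrist_force: [-0.5, 0.9, -0.1]
grip_width: 0.0498
grasp_force: 0.0
```

Request:
play_rows(rows=[{"x":0,"y":0,"z":0,"rx":0,"ry":0,"rz":0,"fingers":2.5},{"x":0,"y":0,"z":0,"rx":0,"ry":0,"rz":0,"fingers":1.8},{"x":0,"y":0,"z":0,"rx":0,"ry":0,"rz":0,"fingers":0.5},{"x":0,"y":0,"z":0,"rx":0,"ry":0,"rz":0,"fingers":0.0},{"x":0,"y":0,"z":0,"rx":0,"ry":0,"rz":0,"fingers":0},{"x":0,"y":0,"z":0,"rx":0,"ry":0,"rz":0,"fingers":0}], grip_force=30)

```text
clock: 6.72
eef_pos: [0.5789, -0.0705, 0.2103]
tcp_rot: [[-0.128, 0.992, 0.001], [0.992, 0.128, -0.0], [-0.0, 0.001, -1.0]]
wrist_force: [1.0, 0.4, -0.1]
grip_width: 0.0178
grasp_force: 0.0
```

Request:
play_rows(rows=[{"x":0,"y":0,"z":0,"rx":0,"ry":0,"rz":0,"fingers":0},{"x":0,"y":0,"z":0,"rx":0,"ry":0,"rz":0,"fingers":0},{"x":0,"y":0,"z":0,"rx":0,"ry":0,"rz":0,"fingers":0},{"x":0,"y":0,"z":0,"rx":0,"ry":0,"rz":0,"fingers":0}], grip_force=40)

```text
clock: 7.05
eef_pos: [0.5817, -0.0702, 0.2104]
tcp_rot: [[-0.128, 0.992, 0.008], [0.992, 0.128, 0.0], [-0.001, 0.008, -1.0]]
wrist_force: [11.6, 1.3, -3.7]
grip_width: 0.0096
grasp_force: 40.0
```

```bash
python3 - <<'E'
from h import *
s=manip.sense();print(s["qpos"])
ph=np.arctan2(.0304,.15);r=.15305;N=12;d=.70/N
P=[np.r_[R@[-r*np.cos(ph+k*d),0],r*np.sin(ph+k*d)] for k in range(N+1)]
print(np.diff(P,axis=0)*100); print("rot",np.degrees(d)*np.r_[R@[0,1],0])
E
```

```text
[-14.6594   7.4656  94.6506   0.1279  77.4533 -22.0293]
[[0.2011 0.0257 0.8693]
 [0.2511 0.032  0.856 ]
 [0.3001 0.0383 0.8398]
 [0.3482 0.0444 0.8208]
 [0.3951 0.0504 0.7989]
 [0.4406 0.0562 0.7743]
 [0.4846 0.0618 0.7471]
 [0.527  0.0672 0.7174]
 [0.5676 0.0724 0.6852]
 [0.6063 0.0773 0.6506]
 [0.6428 0.082  0.6139]
 [0.6773 0.0864 0.5751]]
rot [-0.4229  3.3154  0.    ]
```

Request:
play_rows(rows=[{"x":0.3,"y":0.03,"z":0.87,"rx":-0.42,"ry":3.32,"rz":0,"fingers":0},{"x":0.25,"y":0.03,"z":0.86,"rx":-0.42,"ry":3.32,"rz":0,"fingers":0},{"x":0.3,"y":0.04,"z":0.84,"rx":-0.42,"ry":3.32,"rz":0,"fingers":0},{"x":0.35,"y":0.04,"z":0.82,"rx":-0.42,"ry":3.32,"rz":0,"fingers":0},{"x":0.4,"y":0.05,"z":0.8,"rx":-0.42,"ry":3.32,"rz":0,"fingers":0}], grip_force=45)

```text
clock: 7.47
eef_pos: [0.5954, -0.0687, 0.2504]
tcp_rot: [[-0.128, 0.949, -0.287], [0.992, 0.122, -0.037], [0.0, -0.289, -0.957]]
wrist_force: [4.0, -1.6, -8.8]
grip_width: 0.0096
grasp_force: 45.0
```

Lifting well. I'll continue to about 0.70 rad.

Request:
play_rows(rows=[{"x":0.44,"y":0.06,"z":0.77,"rx":-0.42,"ry":3.32,"rz":0,"fingers":0},{"x":0.48,"y":0.06,"z":0.75,"rx":-0.42,"ry":3.32,"rz":0,"fingers":0},{"x":0.53,"y":0.07,"z":0.72,"rx":-0.42,"ry":3.32,"rz":0,"fingers":0},{"x":0.57,"y":0.07,"z":0.69,"rx":-0.42,"ry":3.32,"rz":0,"fingers":0},{"x":0.61,"y":0.08,"z":0.65,"rx":-0.42,"ry":3.32,"rz":0,"fingers":0},{"x":0.64,"y":0.08,"z":0.61,"rx":-0.42,"ry":3.32,"rz":0,"fingers":0},{"x":0.68,"y":0.09,"z":0.58,"rx":-0.42,"ry":3.32,"rz":0,"fingers":0},{"x":0,"y":0,"z":0,"rx":0,"ry":0,"rz":0,"fingers":0}])

```text
clock: 8.13
eef_pos: [0.6322, -0.0645, 0.2973]
tcp_rot: [[-0.124, 0.747, -0.653], [0.992, 0.094, -0.081], [0.001, -0.658, -0.753]]
wrist_force: [-14.1, -4.3, 5.6]
grip_width: 0.0096
grasp_force: 44.9
```

```bash
python3 - <<'E'
from h import *
import cv2
s=manip.sense();p=s["eef_pos"]-.0146*s["tcp_rot"][:,2];l=loc(p);print(s["eef_pos"],s["tcp_rot"][:,2],"lid ang from bar",np.arctan2(l[2]-.18,.1-l[0])-.2915,np.hypot(l[2]-.18,.1-l[0]),l)
a=cv2.cvtColor(viewer.get_image("side"),cv2.COLOR_RGB2BGR);b=cv2.cvtColor(viewer.get_image("scene"),cv2.COLOR_RGB2BGR)
cv2.imwrite("pics/s2.png",a);cv2.imwrite("pics/c2.png",b)
cv2.imwrite("pics/e.png",cv2.resize(a[135:225,185:305],(800,600),interpolation=cv2.INTER_CUBIC))
E
```

```text
[ 0.6322 -0.0645  0.2973] [-0.6531 -0.0807 -0.7529] lid ang from bar 0.6800862687093336 0.15540962464586539 [ 0.0124 -0.002   0.3083]
```

View pics/e.png

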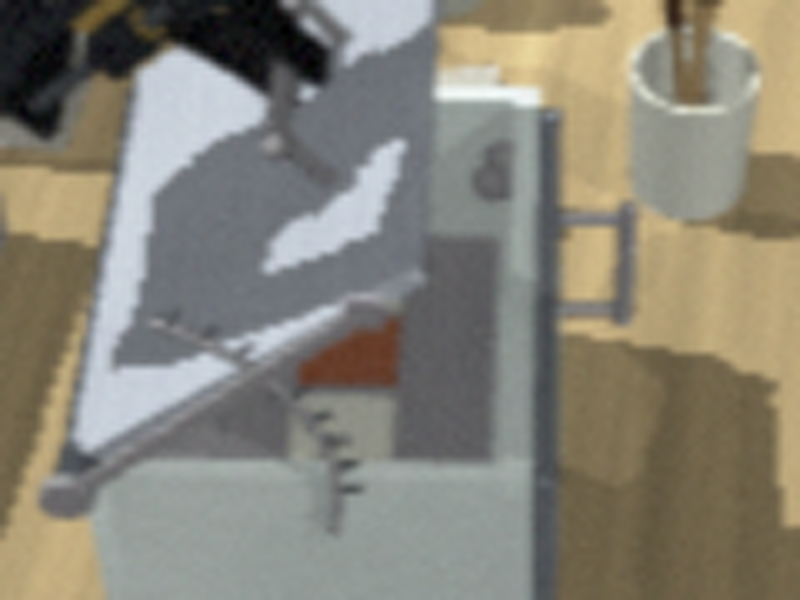

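The picture shows the lid raised, with its left top edge from (80,445) to (420,270). The pointer, from (68,493) to (380,303), is slightly steeper. I'll quantify both with line fits.

```bash
python3 - <<'E'
from h import *
import cv2
g=cv2.imread("pics/s1.png",0).astype(float)
# pointer in s1: rows through line (crop5 coords (60,352)->(235,243))
us=[];vs=[]
for u in range(203,236):
    cu=(u-190)*5+2; cv=352+(cu-60)*(243-352)/175.; v0=cv/5+135
    if 150<cu<190: continue
    rr=np.arange(int(v0)-5,int(v0)+6); col=g[rr,u]; w=np.clip(np.median(np.sort(col)[-5:])-col-15,0,None)
    if w.sum()>20: us.append(u);vs.append((w*rr).sum()/w.sum())
us=np.array(us);vs=np.array(vs)
for _ in range(3):
    k=np.polyfit(us,vs,1);e=vs-np.polyval(k,us);m=abs(e)<.7;us,vs=us[m],vs[m]
print("pointer s1 slope",k[0],len(us),e.std())
def ps(view,y,z0,a,s0=.05,s1=.18):
    q=[proj(view,wld((.102-s*np.cos(a)+z0*np.sin(a),y,.18+s*np.sin(a)+z0*np.cos(a)))) for s in(s0,s1)]
    return (q[1][1]-q[0][1])/(q[1][0]-q[0][0])
A=np.arange(.6,.8,.01)
print("pointer ang",np.interp(-k[0],[-ps("side",.146,0,a) for a in A],A))
f=lambda p:((p[0]+.5)/6.667-.5+185,(p[1]+.5)/6.667-.5+135)
S=-(270-445)/(340.);print("lid top edge",np.interp(S,[-ps("side",.13,.01,a,.0,.2) for a in A],A))
gg=lambda q:((q[0]+.5-185)*6.667-.5,(q[1]+.5-135)*6.667-.5)
for a in(.64,.67,.70,.73):
    L=[gg(proj("side",wld((.102-s*np.cos(a)+.01*np.sin(a),.13,.18+s*np.sin(a)+.01*np.cos(a))))) for s in(0,.2)]
    T=[gg(proj("side",wld((.102-s*np.cos(a),.146,.18+s*np.sin(a))))) for s in(0,.19)]
    print(a,np.round(L,0).tolist(),np.round(T,0).tolist())
b=cv2.imread("pics/s2.png")[150:215,185:265]
cv2.imwrite("pics/f.png",cv2.resize(b,(738,600),interpolation=cv2.INTER_CUBIC))
E
```

```text
pointer s1 slope -0.6708614419887152 19 0.3534542523976033
pointer ang 0.755643239953313
lid top edge 0.6311623046260553
0.64 [[66.0, 471.0], [423.0, 283.0]] [[77.0, 511.0], [418.0, 336.0]]
0.67 [[65.0, 471.0], [413.0, 275.0]] [[77.0, 511.0], [409.0, 329.0]]
0.7 [[65.0, 472.0], [403.0, 268.0]] [[77.0, 511.0], [399.0, 321.0]]
0.73 [[64.0, 472.0], [392.0, 260.0]] [[77.0, 511.0], [390.0, 314.0]]
```

View pics/f.png

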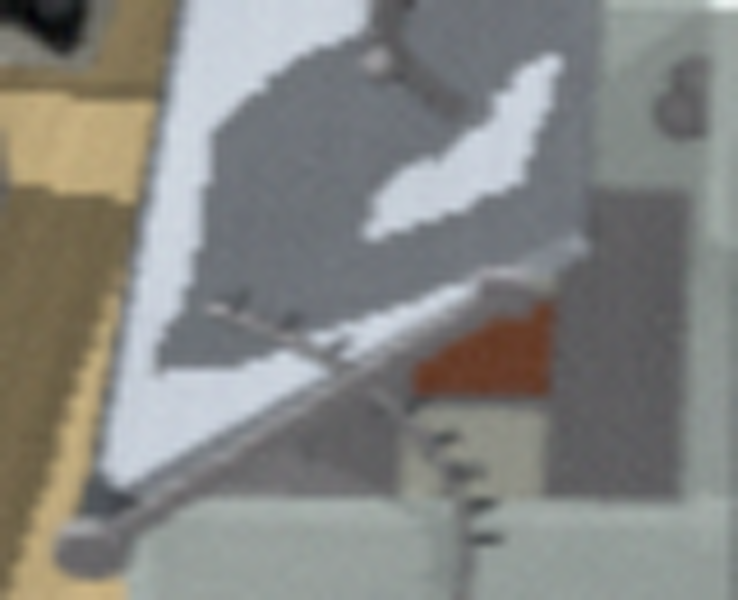

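The zoomed crop shows the lid's top edge from (110,488) to (585,240) and the pointer from (90,545) to (515,283). The lid is still a little below the mark, so I'll get edge slopes with the line segment detector.

```bash
cat > lsd.py <<'E'
from h import *
import cv2,sys
def segs(f):
    g=cv2.imread(f,0)[140:225,185:265];g=cv2.resize(g,None,fx=4,fy=4,interpolation=cv2.INTER_CUBIC)
    L=cv2.createLineSegmentDetector().detect(g)[0][:,0]
    for x0,y0,x1,y1 in L:
        if x0>x1:x0,y0,x1,y1=x1,y1,x0,y0
        s=-(y1-y0)/(x1-x0+1e-9);n=np.hypot(x1-x0,y1-y0)
        if .4<s<.9 and n>40: print(f,"slope %.3f len %.0f"%(s,n/4),np.round([x0/4+185-.375,y0/4+140-.375,x1/4+185-.375,y1/4+140-.375],1))
for f in sys.argv[1:]:segs(f)
E
python3 lsd.py pics/s0.png pics/side0.png pics/s1.png pics/s2.png 2>/dev/null || python3 lsd.py pics/side0.png pics/s1.png pics/s2.png
python3 - <<'E'
from h import *
for a in(.62,.66,.70,.74):print(a,[np.round([proj("side",wld((.102-s*np.cos(a)+z*np.sin(a),y,.18+s*np.sin(a)+z*np.cos(a)))) for s in e],1).ravel() for y,z,e in((.13,.01,(.0,.2)),(.13,0,(0,.2)),(.146,.004,(.02,.18)),(.146,-.004,(.02,.18)))])
E
```

```text
pics/side0.png slope 0.610 len 21 [205.8 203.6 224.1 192.4]
pics/side0.png slope 0.607 len 15 [226.4 190.9 238.8 183.4]
pics/side0.png slope 0.621 len 41 [201.1 203.6 236.1 181.9]
pics/s1.png slope 0.610 len 14 [226.4 190.9 238.2 183.7]
pics/s1.png slope 0.602 len 15 [206.7 203.  219.2 195.5]
pics/s1.png slope 0.623 len 26 [199.9 204.3 222.  190.6]
pics/s1.png slope 0.642 len 16 [222.9 190.1 236.  181.7]
pics/s2.png slope 0.424 len 12 [225.9 183.4 237.4 178.6]
pics/s2.png slope 0.558 len 25 [198.1 202.  219.7 190. ]
pics/s2.png slope 0.586 len 16 [222.6 189.4 236.3 181.4]
pics/s2.png slope 0.620 len 14 [206.5 201.  218.  193.9]
0.62 [array([194.5, 205.2, 249. , 177.9]), array([196.8, 207. , 251.2, 180. ]), array([200.3, 208. , 244.2, 186.4]), array([202.2, 209.5, 246. , 188.1])]
0.66 [array([194.4, 205.3, 247. , 176.3]), array([196.8, 207. , 249.4, 178.3]), array([200. , 207.9, 242.5, 185. ]), array([202. , 209.3, 244.4, 186.6])]
0.7 [array([194.3, 205.3, 245. , 174.7]), array([196.8, 207. , 247.5, 176.7]), array([199.8, 207.8, 240.7, 183.6]), array([201.8, 209.1, 242.7, 185.1])]
0.74 [array([194.2, 205.4, 242.8, 173.2]), array([196.8, 207. , 245.4, 175.1]), array([199.5, 207.7, 238.8, 182.2]), array([201.7, 209. , 240.9, 183.7])]
```

Request:
play_rows(rows=[{"x":0.27,"y":0.03,"z":0.3,"rx":0,"ry":0,"rz":0,"fingers":0},{"x":0.26,"y":0.03,"z":0.3,"rx":0,"ry":0,"rz":0,"fingers":0},{"x":0,"y":0,"z":0,"rx":0,"ry":0,"rz":0,"fingers":0},{"x":0,"y":0,"z":0,"rx":0,"ry":0,"rz":0,"fingers":0},{"x":0,"y":0,"z":0,"rx":0,"ry":0,"rz":0,"fingers":0}])

```text
clock: 8.65
eef_pos: [0.6396, -0.0636, 0.3022]
tcp_rot: [[-0.127, 0.757, -0.641], [0.992, 0.098, -0.081], [0.001, -0.646, -0.763]]
wrist_force: [-0.8, -4.3, -15.4]
grip_width: 0.0097
grasp_force: 44.9
```

```bash
cat > chk.py <<'E'
from h import *
import cv2,sys
s=manip.sense();p=s["eef_pos"]-.0146*s["tcp_rot"][:,2];l=loc(p);print("lid kin",np.arctan2(l[2]-.18,.102-l[0])-.2915,np.hypot(l[2]-.18,.102-l[0]),s["wrist_force"],s["clock"])
f=sys.argv[1]
cv2.imwrite(f,cv2.cvtColor(viewer.get_image("side"),cv2.COLOR_RGB2BGR))
E
python3 chk.py pics/s3.png; python3 lsd.py pics/s3.png
```

```text
lid kin 0.725946766325149 0.1567757084989486 [ -0.847   -4.3143 -15.3729] 8.65
pics/s3.png slope 0.453 len 22 [215.8 185.7 235.6 176.8]
pics/s3.png slope 0.477 len 18 [223.2 174.5 239.5 166.7]
pics/s3.png slope 0.634 len 24 [198.  201.9 218.1 189.2]
```

```bash
python3 - <<'E'
from h import *
import cv2
a=cv2.imread("pics/s3.png")[145:225,185:285];b=cv2.cvtColor(viewer.get_image("scene"),cv2.COLOR_RGB2BGR)[140:260,180:280]
cv2.imwrite("pics/g.png",np.hstack([cv2.resize(a,(500,400),interpolation=cv2.INTER_CUBIC),cv2.resize(b,(300,360),interpolation=cv2.INTER_CUBIC)[:400] if 0 else cv2.resize(b,(300,400))]))
E
```

```text
(no output)
```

View pics/g.png

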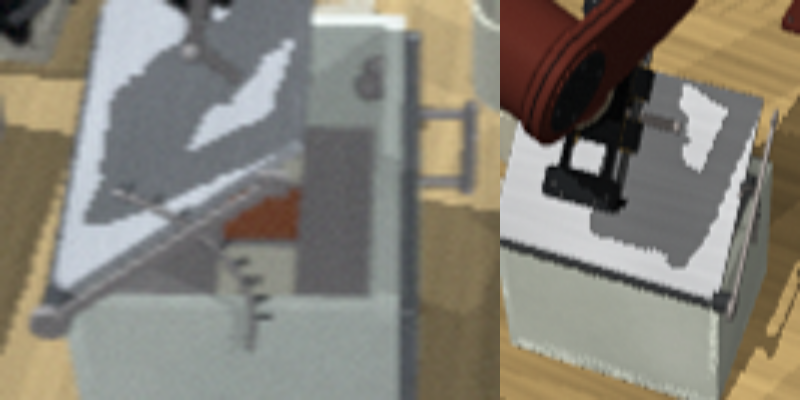

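The lid edge, from (75,285) to (300,142), now runs parallel to the pointer, from (48,320) to (275,180). The door is still shut and the pointer has not moved, so I'm handing in.

```bash
python3 -c "
from plant import manip
print(manip.hand_in())"
```

```text
the job is handed in; nothing more can be done
None
```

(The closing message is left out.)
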